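Line up thread spools from light to dark

TASK

Line the four spools of thread up on the wooden strip from light to dark: white, yellow, red, navy, with the white spool on the pad next to the strip's white end block and the navy one next to the black end block. Stand each spool upright in the middle of its own grey pad and let go of it; don't knock any spool over on the way.

Things in the scene. Friction and masses are not known exactly. Their poses are not given: they have to be found in the camera images.
- white_mid (a point): Centre, half-way up, of the spool of white thread: an upright spool 28 mm in diameter and 48 mm high (this point is 24 mm above its foot), white plastic flanges at foot and top, a disc of the thread's colour on the top flange. Loose, about 35 g; it stands on the counter (z = 0) at the start. Own z axis up. Can be gripped across its diameter in any direction.
- yellow_mid (a point): Centre, half-way up, of the spool of golden yellow thread: an upright spool 28 mm in diameter and 48 mm high (this point is 24 mm above its foot), white plastic flanges at foot and top, a disc of the thread's colour on the top flange. Loose, about 35 g; it stands on the counter (z = 0) at the start. Own z axis up. Can be gripped across its diameter in any direction.
- red_mid (a point): Centre, half-way up, of the spool of red thread: an upright spool 28 mm in diameter and 48 mm high (this point is 24 mm above its foot), white plastic flanges at foot and top, a disc of the thread's colour on the top flange. Loose, about 35 g; it stands on the counter (z = 0) at the start. Own z axis up. Can be gripped across its diameter in any direction.
- navy_mid (a point): Centre, half-way up, of the spool of navy blue thread: an upright spool 28 mm in diameter and 48 mm high (this point is 24 mm above its foot), white plastic flanges at foot and top, a disc of the thread's colour on the top flange. Loose, about 35 g; it stands on the counter (z = 0) at the start. Own z axis up. Can be gripped across its diameter in any direction.
- pad_1: Grey felt pad, round, 50 mm in diameter, 2 mm thick, fixed on the light wooden strip. Pads 1, 2, 3, 4 stand in this order along the strip, 72 mm apart; which end is the white one changes. Origin: centre of the pad's underside, on top of the strip 10 mm above the counter, so the pad's top is 2 mm above it (12 mm above the counter). Own y axis along the row. The strip is 72 mm wide and 360 mm long.
- pad_2: Grey felt pad, round, 50 mm in diameter, 2 mm thick, fixed on the light wooden strip. Pads 1, 2, 3, 4 stand in this order along the strip, 72 mm apart; which end is the white one changes. Origin: centre of the pad's underside, on top of the strip 10 mm above the counter, so the pad's top is 2 mm above it (12 mm above the counter). Own y axis along the row. The strip is 72 mm wide and 360 mm long.
- pad_3: Grey felt pad, round, 50 mm in diameter, 2 mm thick, fixed on the light wooden strip. Pads 1, 2, 3, 4 stand in this order along the strip, 72 mm apart; which end is the white one changes. Origin: centre of the pad's underside, on top of the strip 10 mm above the counter, so the pad's top is 2 mm above it (12 mm above the counter). Own y axis along the row. The strip is 72 mm wide and 360 mm long.
- pad_4: Grey felt pad, round, 50 mm in diameter, 2 mm thick, fixed on the light wooden strip. Pads 1, 2, 3, 4 stand in this order along the strip, 72 mm apart; which end is the white one changes. Origin: centre of the pad's underside, on top of the strip 10 mm above the counter, so the pad's top is 2 mm above it (12 mm above the counter). Own y axis along the row. The strip is 72 mm wide and 360 mm long.
- white_end: White end block, 60 mm across the strip, 16 mm along it, 24 mm high (top 34 mm above the counter), fixed at one end of the wooden strip, 60 mm beyond the middle of the end pad. It can be at either end. Origin: centre of its underside.
- black_end: Black end block, 60 mm across the strip, 16 mm along it, 24 mm high (top 34 mm above the counter), fixed at one end of the wooden strip, 60 mm beyond the middle of the end pad. It can be at either end. Origin: centre of its underside.
There are look-alikes about, which are no part of the job. Leave any turquoise look-alike of the part that bears white_mid alone.

How it is judged:
By the outcome, as a careful person would: the job done as asked, in the order asked, and still so for the second after the job is handed in, with the robot touching nothing.
It also fails if it takes over 99 s, if anything falls off the work surface, if the arm or the gripper's body presses on something with over 40 N, if the wrist force passes 120 N, or if a joint passes its speed limit or range.

ROBOT

A 6-joint arm with a two-finger parallel gripper is mounted at the origin on a cart in front of the work surface, level with it; the furniture and walls round the work are solid. World frame = base frame: x ahead of the robot, y to its left, z up, the work surface at z = 0. Lengths are in m, angles in rad, forces in N, time in s.
With the tool pointing down it reaches from about 0.35 to 0.975 m from the base axis. Payload 4.9 kg.
Tool frame: the origin (TCP) lies midway between the tips of the shut fingers; the grasp point (between the pads) lies 19 mm behind it (manip.pinch_z is the distance from the TCP to the grasp point, in m); z points along the fingers, y is the direction in which the jaws open and shut (so a half turn about z gives the same grasp; the last joint's range is limited). The gripper opens to 85 mm and grips with 20 to 120 N. Pads are 22 mm wide; open, the fingers measure 114 mm over their backs; the gripper's body (76 mm by 85 mm) begins 54 mm behind the grasp point. The pads swing forward as they close: fully open they stand 13 mm farther back than shut.
Start: joints at [-1.428, 0.053, 1.613, -0, 1.476, -0.119], TCP at [0.162, -0.604, 0.208] pointing down, gripper open.
Joint ranges: [-3.01, 3.01], [-1.01, 2.22], [0.06, 2.58], [-1.02, 4.17], [0.09, 2.62], [-3.14, 3.14]. Speed limits (rad/s): [2.57, 2.57, 3.14, 3.14, 3.14, 3.14].

INTERFACE

Orientations are given as a unit quaternion [w, x, y, z].
In Python, from plant import manip gives the robot as it stands.
- The arm moves only by the tool drive_tool, never from a script. Its argument "commands" is text: rows parted by semicolons, each of 5 numbers parted by spaces: the finger opening in mm, from 0 to 85.4, then the shift along the tool's x, y, z in units of 30 mm (1.0 is 30 mm), then the turn about the tool's z in degrees. A call has exactly 8 rows; each row shifts and turns the commanded pose from where the row before left it, along the tool's axes as they then stand; what a row does not reach is not made up. A row lasts 1/8 s, in which the tool goes at most 62.5 mm and 10.7 degrees, less where a joint would pass 70% of its speed; a pose out of reach is approached as far as the arm can. A call is refused whole if a number of a shift passes 1 or a number of a turn 10.7, either way. A call with a gripper value outside its range is refused whole. The fingers move at their own pace and stop on an object; the grip force is fixed at half the most. Time passes only in rows, so rows that do not move let the fingers close, or fill a call up. It gives the time, the measured TCP pose, the force and the opening at its end, in the units of the state.
- manip.state(): the state, without advancing time (a new reading comes with each control period).
- manip.grab_frame(name): name is "side" or "top" or "wrist"; returns the picture (400x640x3 uint8, red, green, blue); there is no depth.
- manip.camera_params(name): a dict with "fx", "fy", "cx", "cy" (pixels), "xyz" and "orientation" of the camera in the world. Camera axes: x right, y down, z forward; pixel columns grow to the right and rows downward; lengths in m; the calibration is good to about 2 mm. A picture is of the moment at which its call begins: read the wrist's pose just before it. camera_params takes no time and is no camera call; for the wrist camera it gives the pose at the moment of the call.
- manip.job_done(): hands the job in, once; it reports no verdict.
The state is a dict: "time": time; "joint_pos": joint angles; "joint_vel": joint speeds; "joint_efforts": joint torques, N m; "tool_pos": TCP position; "tool_rot": TCP orientation; "contact_force": force on the tool from outside, world axes, zero at the start; "ft_torque": the same for the moment, N m; "gripper_width": opening from 0.0 (shut) to 1.0 (fully open).
Only numpy, scipy, OpenCV 4.12 (cv2) and the standard library are available. Lean on these libraries where they do the work, as an engineer would, in place of code of your own. Each camera call takes 0.05 s, during which the arm holds its last target. There are 200 camera calls.

## Working session

There is one attempt and no reset: what is moved stays moved. The work goes in short steps, Python scripts to look and compute and a tool call to move; the robot and the scene stay as the last step left them, time stands still between calls to the robot, and variables do not carry over. Pictures are saved under pics/ and viewed, about 12 in all and at most 16, crops included, and the job is handed in when it is done.

Besides the shell and the picture viewer there is one more tool, called after "Request:" as a command line: name --argument value ..., lists and objects as JSON in quotes. drive_tool: Moves the arm, as the interface text tells. Its arguments: {"type":"object","properties":{"commands":{"type":"string"}},"required":["commands"]}

```bash
ls; mkdir -p pics; python3 - <<'E'
from plant import manip
import cv2,json
print(manip.state(), manip.pinch_z)
for n in("top","side","wrist"):
    print(n,manip.camera_params(n))
    cv2.imwrite(f"pics/{n}0.png",manip.grab_frame(n)[:,:,::-1])
E
```

```text
pics
{'time': 0.0, 'joint_pos': array([-1.42798499e+00,  5.33628610e-02,  1.61430176e+00, -7.76272909e-07,
        1.47602517e+00, -1.18978154e-01]), 'joint_vel': array([ 3.82998549e-04, -4.76992223e-05,  4.66300853e-04, -1.05190955e-03,
       -1.69185685e-03, -4.29593932e-05]), 'joint_efforts': array([-2.57844498e-03, -3.93696249e+01, -3.70175493e+01, -4.14195811e-04,
        7.14401656e-03,  1.53314852e-05]), 'tool_pos': array([ 0.16167142, -0.603021  ,  0.20635473]), 'tool_rot': array([-1.04848946e-03,  9.91444958e-01,  1.30521249e-01, -1.28813929e-05]), 'contact_force': array([-0.84047619,  0.61492035, -0.02266247]), 'ft_torque': array([ 0.02108142,  0.01942681, -0.00867327]), 'gripper_width': 1.000763191545476} 0.0187
top {'fx': 450.17028074285724, 'fy': 450.17028074285724, 'cx': 318.90156338978204, 'cy': 198.61442611127993, 'xyz': array([ 0.41261948, -0.00173771,  1.28491105]), 'orientation': array([-0.03076004,  0.71502325, -0.69805689,  0.02263059])}
side {'fx': 382.1143760625421, 'fy': 382.1143760625421, 'cx': 325.0060731541602, 'cy': 207.7349576275881, 'xyz': array([0.18370593, 0.73611047, 0.5640209 ]), 'orientation': array([ 0.09991846, -0.20054246,  0.85368183, -0.4701344 ])}
wrist {'fx': 275.6370951426793, 'fy': 275.6370951426793, 'cx': 318.7681668073292, 'cy': 198.00699959394365, 'xyz': array([ 0.23304646, -0.58400236,  0.37239309]), 'orientation': array([ 0.11482681,  0.78521697, -0.60189735, -0.08926754])}
```

View pics/top0.png

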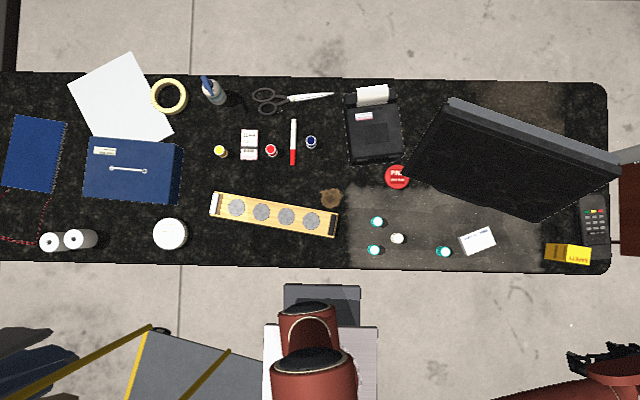

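View pics/side0.png

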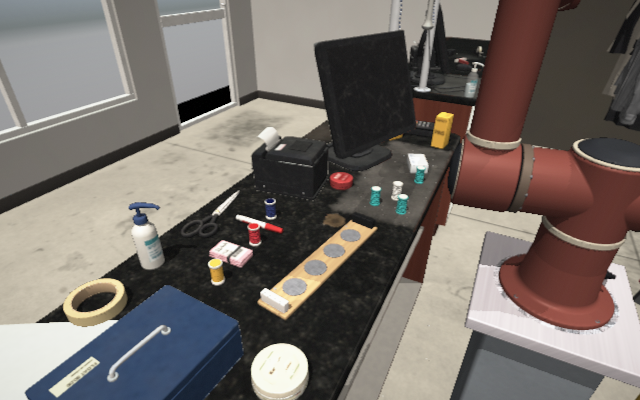

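Top view: the strip has its white block at (213,204) and black at (333,224), with pads at (236,209), (262,212), (288,215) and (314,219). The spools are yellow (220,151), red (270,151), navy (311,142) and white (397,238). Turquoise look-alikes stand at (377,222), (374,250) and (443,251). The side view agrees.

```bash
cat > h.py <<'E'
from plant import manip
import numpy as np, cv2
from scipy.spatial.transform import Rotation as R
def rot(q): return R.from_quat(np.roll(q,-1)).as_matrix()
def ray(p,uv):
    d=rot(p["orientation"])@np.array([(uv[0]-p["cx"])/p["fx"],(uv[1]-p["cy"])/p["fy"],1])
    return np.array(p["xyz"]),d
def onz(p,uv,z):
    o,d=ray(p,uv); return o+d*(z-o[2])/d[2]
def proj(p,X):
    c=rot(p["orientation"]).T@(np.array(X)-p["xyz"]); return np.array([p["fx"]*c[0]/c[2]+p["cx"],p["fy"]*c[1]/c[2]+p["cy"]])
def cross(rs):
    """least squares meeting point of rays; also the residual distances"""
    A=0;b=0
    P=[np.eye(3)-np.outer(d,d)/(d@d) for o,d in rs]
    X=np.linalg.solve(sum(P),sum(p@o for p,(o,d) in zip(P,rs)))
    return X,[float(np.linalg.norm(p@(X-o))) for p,(o,d) in zip(P,rs)]
def blobs(m,amin=8):
    n,l,s,c=cv2.connectedComponentsWithStats(m.astype(np.uint8))
    return [(c[i].round(1).tolist(),int(s[i,4]),s[i,:4].tolist()) for i in range(1,n) if s[i,4]>=amin]
HSV={"yellow":((18,140,120),(32,255,255)),"navy":((108,110,30),(128,255,200)),"red":((172,140,90),(180,255,255)),"turq":((80,90,60),(98,255,255)),"white":((0,0,170),(180,40,255))}
def mask(img,k):
    h=cv2.cvtColor(img,cv2.COLOR_RGB2HSV); lo,hi=HSV[k]
    m=cv2.inRange(h,lo,hi)
    if k=="red": m|=cv2.inRange(h,(0,140,90),(6,255,255))
    return m>0
E
python3 - <<'E'
from h import *
for n in("top","side"):
    im=cv2.imread(f"pics/{n}0.png")[:,:,::-1].copy(); p=manip.camera_params(n)
    for k in HSV:
        for c,a,b in blobs(mask(im,k),6):
            X=onz(p,c,0.048)
            if 0.2<X[0]<0.75 and abs(X[1])<.5: print(n,k,c,a,b,X[:2].round(3))
a=cv2.imread("pics/top0.png")
c=np.vstack([cv2.resize(a[125:245,205:345],None,fx=4,fy=4,interpolation=2)[:290],cv2.resize(a[205:265,350:490],None,fx=4,fy=4,interpolation=2)])
b=cv2.resize(a[125:245,205:345],None,fx=4,fy=4,interpolation=2)
cv2.imwrite("pics/crop1.png",c)
E
```

```text
top yellow [218.7, 149.7] 37 [216, 147, 7, 7] [0.636 0.296]
top navy [310.5, 140.1] 37 [308, 137, 6, 7] [0.669 0.041]
top navy [177.1, 179.3] 12 [174, 176, 6, 7] [0.55  0.408]
top red [270.1, 148.6] 41 [267, 145, 7, 8] [0.642 0.153]
top red [292.1, 157.0] 82 [290, 150, 6, 16] [0.62  0.091]
top red [273.0, 153.9] 9 [270, 152, 6, 4] [0.628 0.144]
top red [395.3, 177.4] 358 [384, 164, 26, 25] [ 0.57  -0.196]
top turq [375.6, 221.7] 47 [371, 216, 12, 11] [ 0.446 -0.143]
top turq [372.6, 248.8] 50 [367, 244, 13, 11] [ 0.372 -0.136]
top turq [441.5, 250.5] 77 [436, 246, 15, 11] [ 0.372 -0.324]
top white [363.2, 115.1] 93 [355, 112, 18, 7] [ 0.743 -0.104]
top white [292.8, 133.7] 152 [290, 119, 6, 30] [0.686 0.091]
top white [248.7, 137.8] 262 [241, 129, 17, 18] [0.671 0.214]
top white [310.0, 141.5] 39 [306, 136, 10, 12] [0.665 0.042]
top white [220.7, 145.9] 7 [218, 145, 6, 3] [0.647 0.291]
top white [270.0, 144.6] 7 [267, 144, 7, 2] [0.654 0.153]
top white [248.5, 153.7] 165 [240, 149, 17, 11] [0.627 0.212]
top white [218.1, 152.9] 13 [214, 151, 10, 4] [0.627 0.297]
top white [269.5, 152
[... 1941 characters left out ...]
13] [0.662 0.135]
side white [269.8, 217.3] 17 [266, 216, 10, 3] [0.627 0.104]
side white [224.3, 248.3] 256 [211, 241, 27, 16] [0.649 0.249]
side white [254.4, 243.8] 21 [249, 242, 12, 4] [0.601 0.207]
side white [240.2, 254.0] 155 [231, 247, 20, 15] [0.607 0.249]
side white [214.1, 266.1] 28 [208, 263, 14, 6] [0.631 0.304]
side white [293.9, 286.2] 307 [283, 278, 23, 17] [0.46  0.281]
side white [216.8, 282.4] 29 [211, 280, 13, 5] [0.596 0.338]
side white [273.6, 299.4] 356 [260, 288, 29, 25] [0.476 0.327]
side white [165.8, 330.9] 25 [161, 327, 9, 7] [0.597 0.467]
side white [279.0, 368.3] 2233 [251, 343, 57, 51] [0.393 0.442]
side white [272.3, 395.6] 100 [254, 386, 42, 14] [0.379 0.483]
```

View pics/crop1.png

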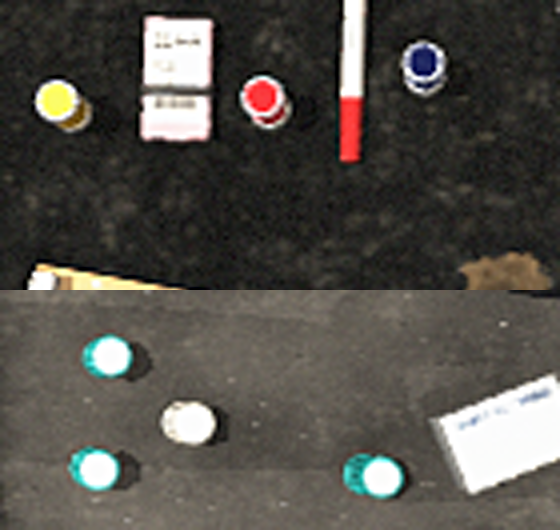

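View pics/wrist0.png

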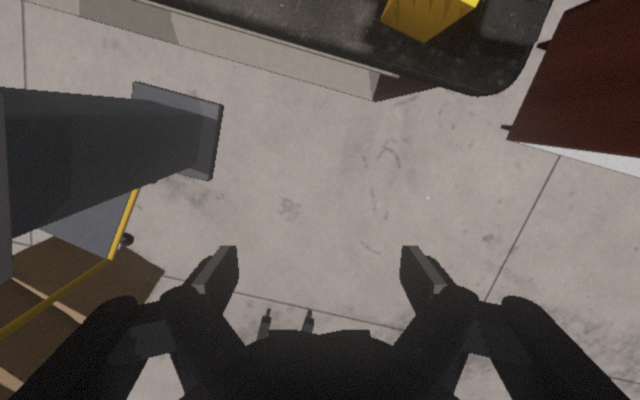

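Yellow, red and navy give matching discs in both views on z = 0.048, within about 2 mm. The white-capped turquoise ones are the look-alikes, and the cream-sided one at (397,238) is the white spool. I'll start moving toward it, with the tool x turned to about -5°.

Request:
drive_tool --commands "45 0 -0.8 0 10; 45 0 -1 0 10; 45 0.2 -1 0 0; 45 0.3 -1 0 0; 45 0.4 -1 0 0; 45 0.4 -1 0 0; 45 0.4 -1 0 0; 45 0.5 -1 0 0"

```text
time: 1.15
tool_pos: [0.2346, -0.3759, 0.2073]
tool_rot: [-0.0, 0.999, -0.044, -0.0]
contact_force: [0.4, -0.2, -0.2]
gripper_width: 0.53
```

```bash
python3 - <<'E'
from h import *
T={};
for n in("top","side"):
    im=cv2.imread(f"pics/{n}0.png")[:,:,::-1].copy(); p=manip.camera_params(n)
    h=cv2.cvtColor(im,cv2.COLOR_RGB2HSV)
    m=(h[...,1]<45)&(h[...,2]>110)
    for c,a,b in blobs(m,100):
        X=onz(p,c,0.012)
        if .35<X[0]<.52 and -.05<X[1]<.35: print(n,c,a,b,X.round(4)); T.setdefault(n,[]).append((c,X))
for c,X in T["top"]:
  for d,Y in T["side"]:
    if np.linalg.norm(X-Y)<.02: print(cross([ray(manip.camera_params("top"),c),ray(manip.camera_params("side"),d)]))
E
```

```text
top [213.6, 203.1] 137 [209, 193, 10, 21] [0.4889 0.3128 0.012 ]
top [236.0, 207.1] 229 [228, 199, 17, 17] [0.4791 0.2487 0.012 ]
top [260.9, 211.7] 223 [253, 204, 17, 17] [0.4677 0.1775 0.012 ]
top [285.7, 216.2] 224 [278, 208, 16, 17] [0.4567 0.1068 0.012 ]
top [310.8, 220.8] 225 [303, 213, 17, 17] [0.4454 0.0354 0.012 ]
side [350.0, 234.9] 182 [341, 229, 19, 12] [0.4452 0.0356 0.012 ]
side [333.6, 250.1] 221 [324, 244, 21, 13] [0.4561 0.1067 0.012 ]
side [315.0, 267.2] 268 [304, 260, 23, 15] [0.4673 0.1781 0.012 ]
side [294.1, 286.4] 321 [283, 278, 24, 18] [0.4785 0.2491 0.012 ]
side [274.2, 299.9] 386 [260, 288, 29, 25] [0.4946 0.2986 0.012 ]
(array([0.48764051, 0.3092996 , 0.02533171]), [0.0005364394466580869, 0.0005364394466581005])
(array([0.478947 , 0.2486912, 0.0115248]), [0.00015888774706221108, 0.00015888774706205458])
(array([0.46768072, 0.17754624, 0.01144509]), [5.282923064221697e-05, 5.2829230642135624e-05])
(array([0.45639843, 0.10670466, 0.01194475]), [0.00027159190845834675, 0.0002715919084583523])
(array([0.44531847, 0.03542588, 0.01183501]), [5.2731517222039694e-05, 5.273151722200288e-05])
```

Pads triangulate to z 0.0115–0.012 and 72 mm spacing. White-end pad is (.479,.249) and black-end pad is (.445,.0355). Next I measure the white spool, using the wrist camera.

Request:
drive_tool --commands "45 0.6 -1 0 0; 45 0.6 -1 0 0; 45 0.6 -1 0 0; 45 0.5 -0.6 0 0; 45 0.5 0 0 0; 45 0 0 0 0; 45 0 0 0 0; 45 0 0 0 0"

```text
time: 2.15
tool_pos: [0.327, -0.2772, 0.2075]
tool_rot: [-0.0, 0.999, -0.044, -0.0]
contact_force: [-0.5, -0.6, 0.9]
gripper_width: 0.527
```

```bash
python3 - <<'E'
from h import *
s=manip.state();p=manip.camera_params("wrist");im=manip.grab_frame("wrist")
print(s["time"],s["tool_pos"],s["tool_rot"])
cv2.imwrite("pics/w1.png",im[:,:,::-1]); print(proj(p,(.404,-.207,.048)))
h=cv2.cvtColor(im,cv2.COLOR_RGB2HSV)
for c,a,b in blobs((h[...,1]<50)&(h[...,2]>170),150): print(c,a,b,onz(p,c,.048).round(4))
for c,a,b in blobs(mask(im,"turq"),60): print("t",c,a,b,onz(p,c,.024).round(4))
E
```

```text
2.15 [ 0.32700088 -0.27724633  0.20747834] [-8.44725897e-05  9.99021533e-01 -4.42260059e-02 -1.74871659e-04]
[251.47542997 118.02630955]
[441.7, 102.7] 3700 [398, 63, 86, 79] [ 0.4016 -0.4211  0.048 ]
[192.1, 81.9] 386 [182, 71, 21, 23] [ 0.4473 -0.1483  0.048 ]
[8.2, 99.6] 570 [0, 77, 21, 41] [0.4472 0.0597 0.048 ]
[59.5, 101.1] 1084 [40, 81, 40, 41] [0.4407 0.0033 0.048 ]
[250.8, 119.2] 533 [238, 107, 26, 26] [ 0.4028 -0.206   0.048 ]
[364.5, 139.2] 325 [355, 129, 20, 21] [ 0.3692 -0.3337  0.048 ]
[200.2, 153.6] 312 [191, 144, 20, 20] [ 0.3695 -0.1406  0.048 ]
[456.8, 237.2] 41210 [273, 155, 355, 176] [ 0.2349 -0.4471  0.048 ]
[624.0, 245.9] 4005 [596, 154, 44, 156] [ 0.2034 -0.6644  0.048 ]
[171.9, 215.5] 3602 [128, 190, 96, 58] [ 0.2963 -0.0888  0.048 ]
[57.6, 228.1] 5954 [0, 199, 139, 70] [0.2922 0.0605 0.048 ]
[61.0, 309.9] 6636 [0, 244, 120, 129] [0.1712 0.1004 0.048 ]
[614.4, 355.3] 4157 [580, 309, 60, 91] [ 0.0209 -0.6915  0.048 ]
[560.3, 335.5] 2056 [509, 313, 82, 57] [ 0.0648 -0.6054  0.048 ]
[421.6, 351.1] 352 [415, 333, 13, 38] [ 0.0539 -0.4056  0.048 ]
[450.7, 380.6] 419 [441, 361, 25, 37] [-0.0073 -0.4513  0.048 ]
t [205.7, 85.3] 432 [180, 69, 40, 29] [ 0.4457 -0.1535  0.024 ]
t [359.1, 136.0] 214 [349, 126, 28, 26] [ 0.3714 -0.3309  0.024 ]
t [212.3, 149.5] 355 [189, 139, 36, 27] [ 0.3709 -0.1463  0.024 ]
```

View pics/w1.png

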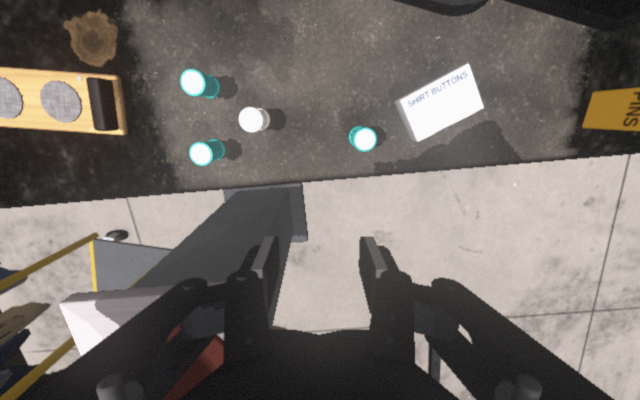

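The wrist view shows white at (251,119) giving (.404,-.205), with turquoise neighbours 73 mm off. Going above it.

Request:
drive_tool --commands "50 0.6 -0.6 0 0; 50 0.6 -0.7 0.4 0; 50 0.6 -0.7 0.6 0; 50 0.58 -0.59 0.6 0; 50 0 0 0.8 0; 50 0 0 0.8 0; 50 0 0 0.38 0; 50 0 0 0 0"

```text
time: 3.2
tool_pos: [0.4048, -0.2055, 0.0996]
tool_rot: [-0.0, 0.999, -0.044, -0.001]
contact_force: [0.3, 0.0, 0.4]
gripper_width: 0.581
```

```bash
python3 - <<'E'
from h import *
s=manip.state();p=manip.camera_params("wrist");im=manip.grab_frame("wrist")
print(s["time"],s["tool_pos"],s["tool_rot"])
cv2.imwrite("pics/w2.png",im[:,:,::-1]); print(proj(p,(.405,-.206,.048)),proj(p,s["tool_pos"]))
h=cv2.cvtColor(im,cv2.COLOR_RGB2HSV)
for c,a,b in blobs((h[...,1]<50)&(h[...,2]>150),150):
  if 200<c[0]<440:print(c,a,b,onz(p,c,.048).round(4))
E
```

```text
3.2 [ 0.40477307 -0.20552571  0.09958387] [-4.32814907e-04  9.99035363e-01 -4.39056970e-02 -6.67766674e-04]
[319.880761   207.25633418] [319.42740486 233.02063152]
[229.8, 162.9] 2199 [182, 98, 100, 107] [ 0.4482 -0.138   0.048 ]
[349.7, 143.2] 1402 [310, 115, 84, 52] [ 0.4553 -0.2336  0.048 ]
[243.0, 162.9] 698 [229, 148, 30, 30] [ 0.4473 -0.1484  0.048 ]
[318.8, 204.5] 1281 [302, 180, 35, 52] [ 0.4075 -0.2053  0.048 ]
[244.4, 246.7] 197 [236, 240, 22, 19] [ 0.3746 -0.1374  0.048 ]
[303.9, 260.2] 194 [288, 249, 29, 19] [ 0.357  -0.1877  0.048 ]
[338.2, 301.0] 4056 [305, 266, 71, 69] [ 0.312  -0.2151  0.048 ]
[432.9, 360.3] 1091 [418, 333, 32, 57] [ 0.234  -0.3049  0.048 ]
```

View pics/w2.png

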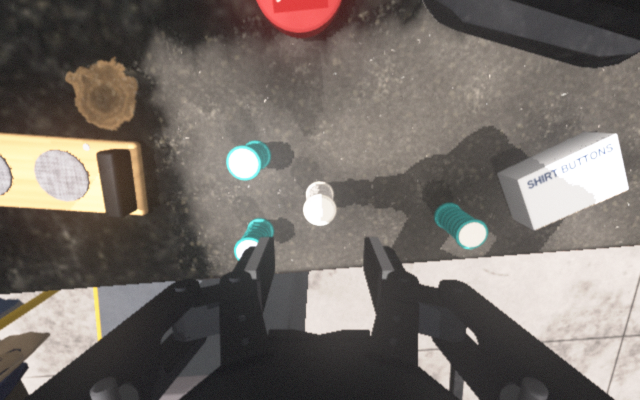

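The disc is centred at about (319.5,208), where (.405,-.206,.048) projects. The fingers straddle it and clear the look-alikes, so I'll descend and grip.

Request:
drive_tool --commands "50 0 0 0.7 0; 50 0 0 0.7 0; 50 0 0 0.7 0; 50 0 0 0.5 0; 50 0 0 0.3 0; 50 0 0 0.15 0; 20 0 0 0 0; 20 0 0 0 0"

```text
time: 4.25
tool_pos: [0.406, -0.206, 0.0096]
tool_rot: [0.0, 0.999, -0.044, 0.001]
contact_force: [0.3, -0.6, -0.1]
gripper_width: 0.263
```

Request:
drive_tool --commands "20 0 0 0 0; 20 0 0 0 0; 20 0 0 -0.2 0; 20 0 0 -0.6 0; 20 0 0 -0.8 0; 20 0 0 -0.8 0; 20 0 0 -0.8 0; 20 0 0 -0.3 0"

```text
time: 5.25
tool_pos: [0.406, -0.2061, 0.1154]
tool_rot: [0.001, 0.999, -0.044, 0.001]
contact_force: [0.2, -0.4, -0.9]
gripper_width: 0.272
```

```bash
python3 - <<'E'
from h import *
s=manip.state();im=manip.grab_frame("wrist")
print(s["time"],s["tool_pos"],s["tool_rot"],s["gripper_width"])
cv2.imwrite("pics/w3.png",im[:,:,::-1])
E
```

```text
5.25 [ 0.40597901 -0.20605033  0.11535457] [ 7.19218014e-04  9.99047904e-01 -4.36077540e-02  1.06408763e-03] 0.2723814115577761
```

View pics/w3.png

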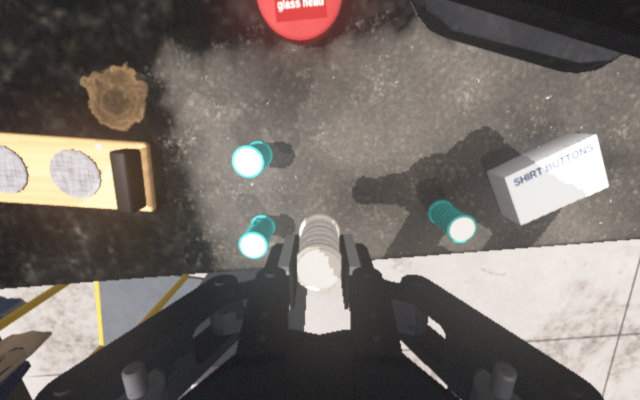

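White is held between the pads at 23 mm opening, clear of the look-alikes. Now to the white-end pad.

Request:
drive_tool --commands "20 0.07 -0.6 0 0; 20 0.07 -0.9 0 0; 20 0.07 -1 0 0; 20 0.07 -1 0 0; 20 0.07 -1 0 0; 20 0.07 -1 0 0; 20 0.07 -1 0 0; 20 0.07 -1 0 0"

```text
time: 6.3
tool_pos: [0.4404, 0.0192, 0.112]
tool_rot: [-0.0, 0.999, -0.043, -0.001]
contact_force: [0.9, 0.9, -0.9]
gripper_width: 0.265
```

Request:
drive_tool --commands "20 0.07 -1 0 0; 20 0.07 -1 0 0; 20 0.07 -1 0 0; 20 0.07 -1 0 0; 20 0.07 -1 0 0; 20 0.08 -1 0.2 0; 20 0.07 -0.9 0.4 0; 20 0.04 -0.5 0.5 0"

```text
time: 7.3
tool_pos: [0.4756, 0.2388, 0.0789]
tool_rot: [0.0, 0.999, -0.043, -0.001]
contact_force: [0.3, 0.3, 0.0]
gripper_width: 0.271
```

Request:
drive_tool --commands "20 0 -0.4 0.4 0; 20 0 0 0.4 0; 20 0 0 0 0; 20 0 0 0 0; 20 0 0 0 0; 20 0 0 0 0; 20 0 0 0 0; 20 0 0 0 0"

```text
time: 8.3
tool_pos: [0.4783, 0.2488, 0.0568]
tool_rot: [-0.0, 0.999, -0.044, 0.0]
contact_force: [-0.6, 0.1, 0.9]
gripper_width: 0.271
```

```bash
cat >> h.py <<'E'
def units(tx,ty,tz=None,yaw=0):
    """shift in move units from the measured pose to a target TCP"""
    s=manip.state(); M=rot(s["tool_rot"]); d=np.array([tx,ty,s["tool_pos"][2] if tz is None else tz])-s["tool_pos"]
    print(round(s["time"],2),s["tool_pos"].round(4),"yaw",round(np.degrees(np.arctan2(M[1,0],M[0,0])),1),"w",round(s["gripper_width"],3),"units",(M.T@d/.03).round(2))
E
python3 - <<'E'
from h import *
units(.4788,.2489,.023)
p=manip.camera_params("wrist");im=manip.grab_frame("wrist")
cv2.imwrite("pics/w4.png",im[:,:,::-1])
for P in((.4788,.2489),(.4675,.1778),(.4564,.1067)): print(proj(p,(*P,.012)).round())
E
```

```text
8.3 [0.4783 0.2488 0.0568] yaw -5.0 w 0.271 units [ 0.02 -0.01  1.13]
[319. 210.]
[407. 216.]
[494. 221.]
```

View pics/w4.png

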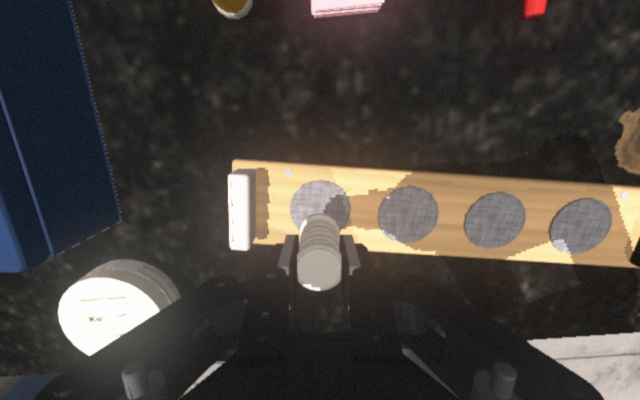

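The pads appear at (319,209), (408,214) and (494,220), where their measured positions project. Lower white, release, retreat.

Request:
drive_tool --commands "20 0.02 0 0.3 0; 20 0 0 0.3 0; 20 0 0 0.25 0; 20 0 0 0.15 0; 20 0 0 0.1 0; 20 0 0 0.05 0; 20 0 0 0 0; 20 0 0 0 0"

```text
time: 9.35
tool_pos: [0.479, 0.2488, 0.0225]
tool_rot: [-0.0, 0.999, -0.044, 0.0]
contact_force: [1.0, -0.2, -1.9]
gripper_width: 0.263
```

Request:
drive_tool --commands "30 0 0 0 0; 36 0 0 0 0; 42 0 0 0 0; 45 0 0 0 0; 45 0 0 -0.3 0; 45 0 0 -0.8 0; 45 0 0 -1 0; 45 0 0 -1 0"

```text
time: 10.35
tool_pos: [0.4789, 0.2487, 0.1168]
tool_rot: [-0.0, 0.999, -0.044, 0.0]
contact_force: [0.5, 0.9, -0.2]
gripper_width: 0.522
```

```bash
python3 - <<'E'
from h import *
units(.636,.2955,.12)
p=manip.camera_params("wrist");im=manip.grab_frame("wrist")
cv2.imwrite("pics/w5.png",im[:,:,::-1])
for k in("yellow","red"):
  for c,a,b in blobs(mask(im,k),60): print(k,c,a,b,onz(p,c,.048).round(4))
print(proj(p,(.4788,.2489,.06)).round())
E
```

```text
10.35 [0.4789 0.2487 0.1168] yaw -5.0 w 0.522 units [ 5.08 -2.01 -0.11]
yellow [238.1, 8.2] 466 [224, 0, 28, 20] [0.6328 0.2955 0.048 ]
yellow [364.7, 319.7] 71 [361, 311, 9, 19] [0.3484 0.2133 0.048 ]
red [415.1, 4.3] 211 [403, 0, 30, 13] [0.624  0.1656 0.048 ]
red [484.3, 19.1] 737 [475, 0, 21, 42] [0.61   0.1142 0.048 ]
[319. 206.]
```

View pics/w5.png

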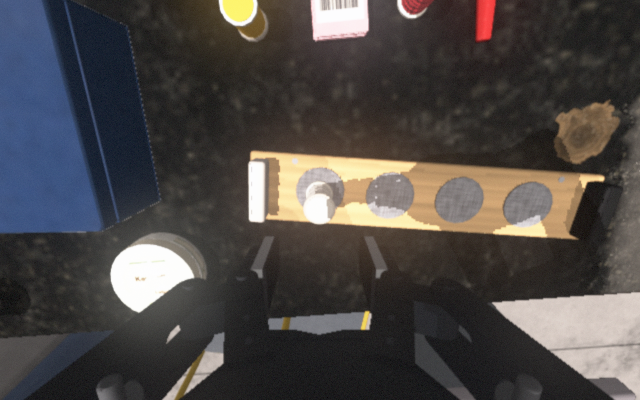

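White stands upright on its pad (319,206). For yellow I check the toolbox wall clearance first.

```bash
python3 - <<'E'
from h import *
p=manip.camera_params("wrist")
for uv in((134,25),(146,100),(158,165)): print(onz(p,uv,0).round(3),onz(p,uv,.1).round(3))
p=manip.camera_params("top")
for uv in((182,143),(180,205)): print(onz(p,uv,0).round(3),onz(p,uv,.1).round(3))
print("pink",onz(p,(241,145),0.02))
E
```

```text
[0.65  0.407 0.   ] [0.617 0.35  0.1  ]
[0.585 0.413 0.   ] [0.574 0.354 0.1  ]
[0.521 0.418 0.   ] [0.532 0.357 0.1  ]
[0.662 0.415 0.   ] [0.643 0.383 0.1  ]
[0.482 0.412 0.   ] [0.476 0.38  0.1  ]
pink [0.65605652 0.23961803 0.02      ]
```

Request:
drive_tool --commands "45 0.7 -0.1 0 0; 45 0.9 -0.2 0 0; 45 0.8 -0.3 0 0; 45 0.6 -0.3 0 0; 45 0 0 0 0; 45 0 0 0 0; 45 0 0 0 0; 45 0 0 0 0"

```text
time: 11.4
tool_pos: [0.5704, 0.2677, 0.1153]
tool_rot: [0.0, 0.999, -0.044, -0.0]
contact_force: [-0.0, 0.5, -0.1]
gripper_width: 0.527
```

```bash
python3 - <<'E'
from h import *
units(.636,.2955,.12)
p=manip.camera_params("wrist");im=manip.grab_frame("wrist")
cv2.imwrite("pics/w6.png",im[:,:,::-1])
for k in("yellow","red"):
  for c,a,b in blobs(mask(im,k),60): print(k,c,a,b,onz(p,c,.048).round(4))
E
```

```text
11.4 [0.5704 0.2677 0.1153] yaw -5.0 w 0.527 units [ 2.1  -1.11 -0.16]
yellow [279.0, 129.0] 525 [267, 116, 25, 27] [0.6359 0.2952 0.048 ]
red [431.5, 107.2] 318 [423, 92, 20, 30] [0.6422 0.1709 0.048 ]
red [455.0, 105.5] 611 [442, 92, 27, 28] [0.6418 0.1522 0.048 ]
red [498.2, 117.1] 870 [489, 93, 22, 52] [0.6298 0.1167 0.048 ]
```

View pics/w6.png

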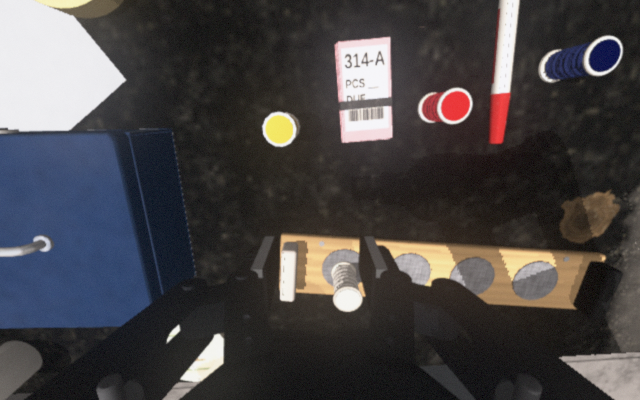

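Yellow at (279,129) gives (.636,.295) and red (455,105) gives (.642,.1525), as before. The toolbox wall at y≈.41 is clear.

Request:
drive_tool --commands "50 0.5 -0.26 0 0; 50 0.6 -0.3 0 0; 50 0.6 -0.3 0 0; 50 0.4 -0.25 0.2 0; 50 0 0 0.5 0; 50 0 0 0.5 0; 50 0 0 0.3 0; 50 0 0 0 0"

```text
time: 12.45
tool_pos: [0.6352, 0.295, 0.0684]
tool_rot: [0.001, 0.999, -0.044, -0.001]
contact_force: [-0.2, -0.3, 0.9]
gripper_width: 0.585
```

```bash
python3 -c "
from h import *
units(.636,.2952,.009)"
```

```text
12.45 [0.6352 0.295  0.0684] yaw -5.0 w 0.585 units [ 0.03 -0.01  1.98]
```

Request:
drive_tool --commands "50 0.03 0 0.6 0; 50 0 0 0.6 0; 50 0 0 0.45 0; 50 0 0 0.3 0; 50 0 0 0.03 0; 20 0 0 0 0; 20 0 0 0 0; 20 0 0 0 0"

```text
time: 13.45
tool_pos: [0.6381, 0.2956, 0.0119]
tool_rot: [-0.0, 0.999, -0.044, 0.001]
contact_force: [-0.8, -0.1, 1.0]
gripper_width: 0.284
```

Request:
drive_tool --commands "20 0 0 0 0; 20 0 0 -0.2 0; 20 0 0 -0.7 0; 20 0 0 -0.9 0; 20 0 0 -0.9 0; 20 0 0 -0.7 0; 20 0 0 -0.3 0; 20 0 0 0 0"

```text
time: 14.45
tool_pos: [0.6377, 0.2955, 0.1225]
tool_rot: [-0.0, 0.999, -0.044, 0.0]
contact_force: [-0.0, 1.5, 0.1]
gripper_width: 0.289
```

```bash
python3 -c "
from h import *
units(.4675,.1778,.0225)
p=manip.camera_params('wrist');im=manip.grab_frame('wrist')
print([b for b in blobs(mask(im,'yellow'),60)])
"
```

```text
14.45 [0.6377 0.2955 0.1225] yaw -5.0 w 0.289 units [-5.31  4.4   3.33]
[([318.7, 264.2], 1253, [298, 246, 42, 38])]
```

Request:
drive_tool --commands "20 -0.4 0.3 0 0; 20 -0.8 0.65 0 0; 20 -0.9 0.8 0 0; 20 -0.9 0.8 0 0; 20 -0.9 0.8 0 0; 20 -0.8 0.65 0.2 0; 20 -0.55 0.4 0.5 0; 20 0 0 0.6 0"

```text
time: 15.5
tool_pos: [0.4676, 0.1771, 0.0811]
tool_rot: [0.0, 0.999, -0.044, -0.001]
contact_force: [0.3, 0.9, -0.5]
gripper_width: 0.281
```

Request:
drive_tool --commands "20 0 0 0.6 0; 20 0 0 0 0; 20 0 0 0 0; 20 0 0 0 0; 20 0 0 0 0; 20 0 0 0 0; 20 0 0 0 0; 20 0 0 0 0"

```text
time: 16.5
tool_pos: [0.469, 0.1776, 0.0648]
tool_rot: [-0.0, 0.999, -0.044, 0.0]
contact_force: [-0.7, -0.8, -1.0]
gripper_width: 0.286
```

```bash
python3 -c "
from h import *
units(.4675,.1778,.0245)
t=manip.state()['tool_pos']
p=manip.camera_params('wrist');im=manip.grab_frame('wrist')
cv2.imwrite('pics/w7.png',im[:,:,::-1])
for c,a,b in blobs(mask(im,'yellow'),200): print(c,a,b, onz(p,c,t[2]-.0119+.048)-t)
"
```

```text
16.5 [0.469  0.1776 0.0648] yaw -5.0 w 0.286 units [-0.05 -0.    1.34]
[318.7, 264.3] 1249 [298, 246, 42, 38] [-0.00190323  0.00062528  0.0361    ]
```

View pics/w7.png

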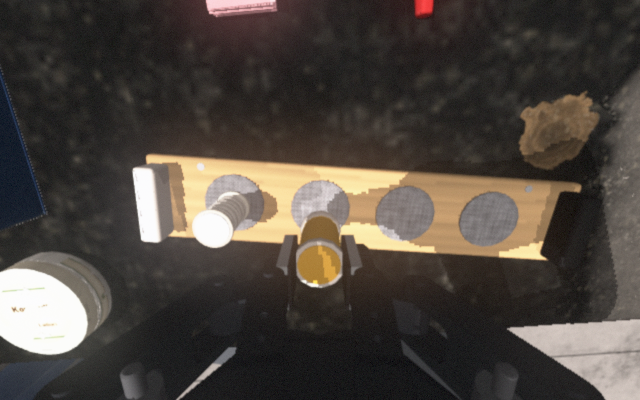

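Yellow hangs upright over pad 2 (320,203), white stands to its left. Lower and release.

Request:
drive_tool --commands "20 0 0 0.4 0; 20 0 0 0.35 0; 20 0 0 0.25 0; 20 0 0 0.15 0; 20 0 0 0.1 0; 20 0 0 0.07 0; 20 0 0 0.02 0; 20 0 0 0 0"

```text
time: 17.55
tool_pos: [0.4692, 0.1776, 0.0248]
tool_rot: [-0.0, 0.999, -0.044, 0.0]
contact_force: [0.3, 0.6, 0.3]
gripper_width: 0.288
```

Request:
drive_tool --commands "30 0 0 0 0; 36 0 0 0 0; 42 0 0 0 0; 45 0 0 0 0; 45 0 0 -0.3 0; 45 0 0 -0.8 0; 45 0 0 -1 0; 45 0 0 -1 0"

```text
time: 18.55
tool_pos: [0.4691, 0.1776, 0.1191]
tool_rot: [-0.0, 0.999, -0.044, 0.0]
contact_force: [0.6, 0.7, -0.3]
gripper_width: 0.528
```

```bash
python3 -c "
from h import *
units(.642,.1525,.12)
p=manip.camera_params('wrist');im=manip.grab_frame('wrist')
cv2.imwrite('pics/w8.png',im[:,:,::-1])
for c,a,b in blobs(mask(im,'yellow'),100): print(c,a,b, onz(p,c,.06))
"
```

```text
18.55 [0.4691 0.1776 0.1191] yaw -5.0 w 0.528 units [ 5.82  0.33 -0.03]
[321.0, 207.8] 353 [309, 196, 24, 23] [0.46625137 0.17637392 0.06      ]
```

```bash
python3 -c "
from h import *
print(manip.state()['joint_pos'].round(2))
p=manip.camera_params('top')
for uv in((257.5,150),(257.5,132),(290,150),(290,125),(288,163)): print(onz(p,uv,.015).round(3))
"
```

```text
[ 0.21 -0.18  1.98  0.    1.34  1.87]
[0.644 0.193 0.015]
[0.696 0.195 0.015]
[0.646 0.1   0.015]
[0.718 0.102 0.015]
[0.608 0.105 0.015]
```

View pics/w8.png

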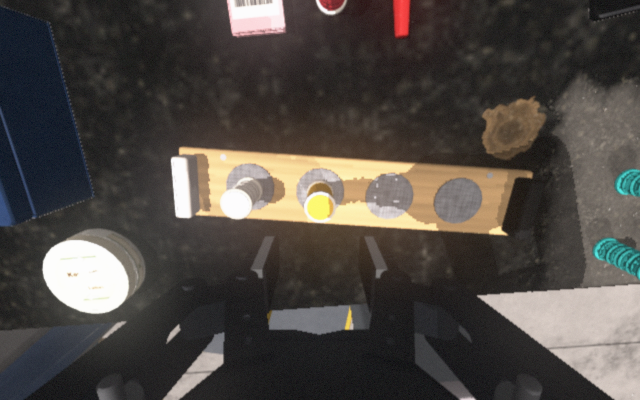

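Both spools stand on pads (249,187) and (320,188). The pink box (edge y≈.194) is too close to red for jaws along y, so I'll turn the jaws 60° for the red pick.

Request:
drive_tool --commands "50 0.5 0.03 0 0; 50 0.8 0.05 0 0; 50 0.9 0.05 0 0; 50 0.9 0.05 0 0; 50 0.9 0.05 0 0; 50 0.9 0.05 0 0; 50 0.6 0.05 0 0; 50 0.3 0 0 0"

```text
time: 19.6
tool_pos: [0.6418, 0.1519, 0.1153]
tool_rot: [0.0, 0.999, -0.044, -0.001]
contact_force: [0.2, 0.7, 0.2]
gripper_width: 0.586
```

Request:
drive_tool --commands "50 0 0 0 -10; 50 0 0 0 -10; 50 0 0 0 -10; 50 0 0 0 -10; 50 0 0 0 -10; 50 0 0 0 -10; 50 0 0 0 0; 50 0 0 0 0"

```text
time: 20.6
tool_pos: [0.6412, 0.1525, 0.117]
tool_rot: [-0.0, 0.888, 0.461, -0.0]
contact_force: [-0.6, -0.4, 0.1]
gripper_width: 0.586
```

```bash
python3 -c "
from h import *
units(.642,.1525,.009)
p=manip.camera_params('wrist');im=manip.grab_frame('wrist')
cv2.imwrite('pics/w9.png',im[:,:,::-1]); print(proj(p,(.642,.1525,.048)),proj(p,(.669,.04,.048)))
for k in ('red','navy'):
  for c,a,b in blobs(mask(im,k),100): print(k,c,a,b, onz(p,c,.048))
"
```

```text
20.6 [0.6412 0.1525 0.117 ] yaw 54.9 w 0.586 units [0.02 0.03 3.6 ]
[319.37442106 201.09737327] [408.54982971 276.20898822]
red [319.3, 201.5] 429 [308, 191, 24, 22] [0.64172915 0.15222974 0.048     ]
red [339.2, 241.1] 543 [320, 225, 40, 32] [0.63466582 0.10982671 0.048     ]
navy [28.4, 20.2] 1386 [0, 0, 78, 55] [0.54565001 0.39287184 0.048     ]
```

View pics/w9.png

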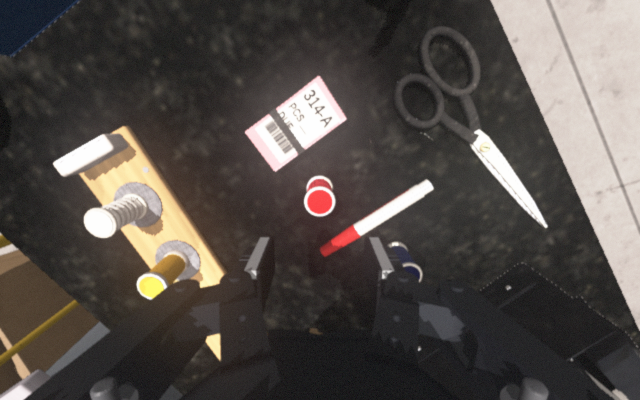

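The red disc is at (319,201), as predicted, with the pen and pink box clear of both fingers.

Request:
drive_tool --commands "50 0.02 0.03 0.6 0; 50 0 0 0.8 0; 50 0 0 0.8 0; 50 0 0 0.7 0; 50 0 0 0.4 0; 50 0 0 0.25 0; 50 0 0 0.05 0; 50 0 0 0 0"

```text
time: 21.65
tool_pos: [0.6432, 0.1526, 0.0104]
tool_rot: [0.0, 0.887, 0.462, 0.001]
contact_force: [-0.5, 0.7, 0.7]
gripper_width: 0.587
```

Request:
drive_tool --commands "20 0 0 0 0; 20 0 0 0 0; 20 0 0 0 0; 20 0 0 0 0; 20 0 0 -0.2 0; 20 0 0 -0.7 0; 20 0 0 -0.9 0; 20 0 0 -0.9 0"

```text
time: 22.65
tool_pos: [0.6428, 0.1525, 0.0926]
tool_rot: [0.0, 0.887, 0.462, 0.0]
contact_force: [0.2, 0.5, -0.6]
gripper_width: 0.267
```

Request:
drive_tool --commands "20 0 0 -0.6 0; 20 0 0 -0.3 10; 20 0 0 0 10; 20 0 0 0 10; 20 0 0 0 10; 20 0 0 0 10; 20 0 0 0 10; 20 0 0 0 0"

```text
time: 23.65
tool_pos: [0.6425, 0.1525, 0.1179]
tool_rot: [0.0, 0.999, -0.043, -0.0]
contact_force: [0.3, -0.1, 0.5]
gripper_width: 0.27
```

```bash
python3 -c "
from h import *
units(.4564,.1067,.12)
t=manip.state()['tool_pos']
p=manip.camera_params('wrist');im=manip.grab_frame('wrist')
cv2.imwrite('pics/w10.png',im[:,:,::-1])
for c,a,b in blobs(mask(im,'red'),100): print(c,a,b, onz(p,c,t[2]-.009+.048)-t)
for c,a,b in blobs(mask(im,'navy'),100): print(c,a,b, onz(p,c,.048))
"
```

```text
23.65 [0.6425 0.1525 0.1179] yaw -4.9 w 0.27 units [-6.05  2.05 -0.07]
[377.9, 201.0] 536 [371, 181, 14, 42] [ 0.03163189 -0.03088125  0.039     ]
[326.6, 231.7] 285 [309, 219, 30, 26] [ 0.01771563 -0.0050035   0.039     ]
[319.3, 264.3] 1279 [298, 246, 44, 38] [-0.00022722  0.00016308  0.039     ]
[448.6, 159.3] 314 [436, 150, 24, 23] [0.67047706 0.03889096 0.048     ]
[44.7, 319.9] 10297 [0, 223, 116, 171] [0.53853812 0.44509235 0.048     ]
```

Request:
drive_tool --commands "20 -0.5 0.2 0 0; 20 -0.9 0.3 0 0; 20 -1 0.33 0 0; 20 -1 0.33 0 0; 20 -1 0.33 0 0; 20 -0.9 0.3 0 0; 20 -0.5 0.2 0.3 0; 20 -0.25 0.06 0.5 0"

```text
time: 24.7
tool_pos: [0.4564, 0.107, 0.0939]
tool_rot: [-0.0, 0.999, -0.043, 0.001]
contact_force: [-1.1, 0.2, -0.0]
gripper_width: 0.267
```

Request:
drive_tool --commands "20 0 0 0.6 0; 20 0 0 0.5 0; 20 0 0 0 0; 20 0 0 0 0; 20 0 0 0 0; 20 0 0 0 0; 20 0 0 0 0; 20 0 0 0 0"

```text
time: 25.7
tool_pos: [0.4565, 0.1071, 0.0607]
tool_rot: [-0.0, 0.999, -0.044, 0.0]
contact_force: [0.3, -0.5, -0.1]
gripper_width: 0.268
```

```bash
python3 -c "
from h import *
units(.4564,.1067,.0228)
"
```

```text
25.7 [0.4565 0.1071 0.0607] yaw -5.0 w 0.268 units [-0.    0.01  1.26]
```

Request:
drive_tool --commands "20 0 0 0.4 0; 20 0 0 0.3 0; 20 0 0 0.25 0; 20 0 0 0.15 0; 20 0 0 0.1 0; 20 0 0 0.06 0; 20 0 0 0 0; 20 0 0 0 0"

```text
time: 26.7
tool_pos: [0.4566, 0.1071, 0.023]
tool_rot: [-0.0, 0.999, -0.044, 0.0]
contact_force: [0.4, -0.2, 0.3]
gripper_width: 0.269
```

Request:
drive_tool --commands "30 0 0 0 0; 36 0 0 0 0; 42 0 0 0 0; 45 0 0 0 0; 45 0 0 -0.3 0; 45 0 0 -0.8 0; 45 0 0 -1 0; 45 0 0 -1 0"

```text
time: 27.7
tool_pos: [0.4564, 0.1071, 0.1174]
tool_rot: [-0.0, 0.999, -0.044, 0.0]
contact_force: [0.4, -0.4, 0.1]
gripper_width: 0.525
```

```bash
python3 -c "
from h import *
units(.67,.040,.12)
p=manip.camera_params('wrist');im=manip.grab_frame('wrist')
cv2.imwrite('pics/w11.png',im[:,:,::-1])
for k in('red','yellow'):
  for c,a,b in blobs(mask(im,k),100): print(k,c,a,b, onz(p,c,.06))
p=manip.camera_params('top')
for uv in((346,150),(346,165),(290,125)): print(onz(p,uv,.0).round(3))
"
```

```text
27.7 [0.4564 0.1071 0.1174] yaw -5.0 w 0.525 units [ 7.29  1.61 -0.08]
red [319.7, 13.2] 438 [311, 0, 17, 29] [0.59840354 0.09457309 0.06      ]
red [628.4, 34.7] 1108 [613, 0, 27, 68] [ 0.56586987 -0.12509327  0.06      ]
red [317.7, 206.9] 477 [305, 195, 26, 24] [0.4552961  0.10856419 0.06      ]
yellow [235.9, 200.9] 419 [224, 190, 25, 23] [0.46663977 0.17723886 0.06      ]
[ 0.652 -0.06   0.   ]
[ 0.608 -0.061  0.   ]
[0.722 0.103 0.   ]
```

View pics/w11.png

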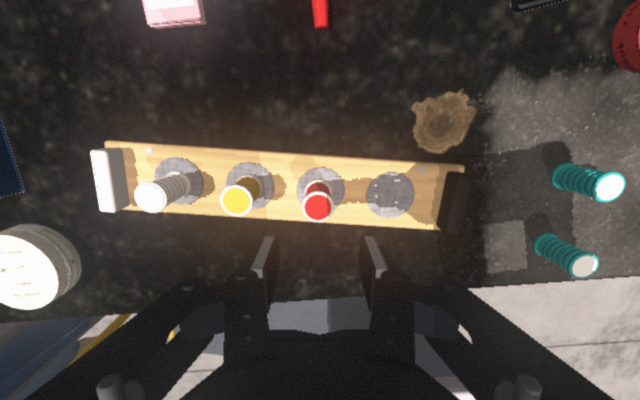

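Red is placed (318,207), all three upright. Now navy at (.670,.0395), with the pen edge (y≈.095) and the printer (y<-.055) clear.

Request:
drive_tool --commands "50 0.5 0.1 0 0; 50 0.9 0.2 0 0; 50 1 0.22 0 0; 50 1 0.22 0 0; 50 1 0.22 0 0; 50 1 0.22 0 0; 50 0.9 0.2 0 0; 50 0.6 0.14 0 0"

```text
time: 28.75
tool_pos: [0.6594, 0.0427, 0.1131]
tool_rot: [0.0, 0.999, -0.044, -0.001]
contact_force: [-0.2, -0.0, 0.7]
gripper_width: 0.587
```

Request:
drive_tool --commands "50 0.39 0.1 0 0; 50 0 0 0 0; 50 0 0 0 0; 50 0 0 0 0; 50 0 0 0 0; 50 0 0 0 0; 50 0 0 0 0; 50 0 0 0 0"

```text
time: 29.75
tool_pos: [0.67, 0.0397, 0.1158]
tool_rot: [-0.0, 0.999, -0.044, 0.0]
contact_force: [0.0, -0.0, 1.4]
gripper_width: 0.585
```

```bash
python3 -c "
from h import *
p=manip.camera_params('wrist');im=manip.grab_frame('wrist')
units(.67,.0395,.009)
cv2.imwrite('pics/w12.png',im[:,:,::-1])
for c,a,b in blobs(mask(im,'navy'),100): print(c,a,b, onz(p,c,.048))
"
```

```text
29.8 [0.67   0.0396 0.1158] yaw -5.0 w 0.586 units [-0.    0.    3.56]
[318.5, 203.2] 368 [308, 193, 22, 21] [0.66873261 0.04042434 0.048     ]
[12.0, 331.1] 1430 [0, 261, 37, 124] [0.5575456  0.36884069 0.048     ]
```

View pics/w12.png

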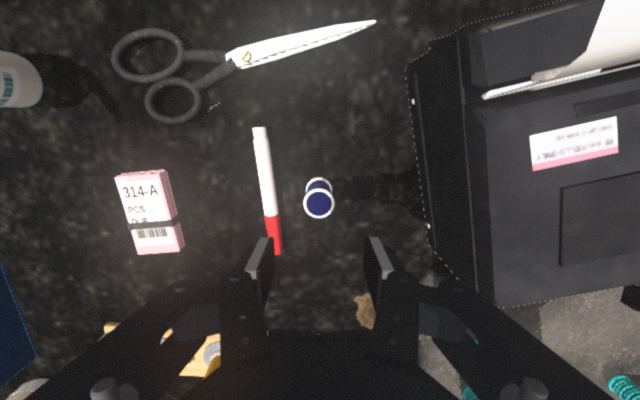

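Navy is centred (318,203). The pen lies at column ~270, about 45 mm to the left, so I narrow the opening to 42 mm.

Request:
drive_tool --commands "42 -0.02 0 0.6 0; 42 0 0 0.8 0; 42 0 0 0.8 0; 42 0 0 0.6 0; 42 0 0 0.4 0; 42 0 0 0.25 0; 42 0 0 0.1 0; 42 0 0 0 0"

```text
time: 30.8
tool_pos: [0.6698, 0.0397, 0.0098]
tool_rot: [-0.0, 0.999, -0.044, 0.0]
contact_force: [-0.5, 0.2, 0.1]
gripper_width: 0.493
```

Request:
drive_tool --commands "20 0 0 0 0; 20 0 0 0 0; 20 0 0 0 0; 20 0 0 0 0; 20 0 0 -0.2 0; 20 0 0 -0.7 0; 20 0 0 -0.9 0; 20 0 0 -0.9 0"

```text
time: 31.8
tool_pos: [0.6694, 0.0397, 0.0921]
tool_rot: [0.0, 0.999, -0.044, 0.0]
contact_force: [0.3, -0.3, -0.1]
gripper_width: 0.267
```

Request:
drive_tool --commands "20 0 0 -0.6 0; 20 0 0 -0.4 0; 20 0 0 0 0; 20 0 0 0 0; 20 0 0 0 0; 20 0 0 0 0; 20 0 0 0 0; 20 0 0 0 0"

```text
time: 32.8
tool_pos: [0.6694, 0.0397, 0.1202]
tool_rot: [-0.0, 0.999, -0.044, -0.0]
contact_force: [0.3, -0.5, -1.4]
gripper_width: 0.265
```

```bash
python3 -c "
from h import *
p=manip.camera_params('wrist');im=manip.grab_frame('wrist')
units(.4453,.0355,.12)
t=manip.state()['tool_pos']
for c,a,b in blobs(mask(im,'navy'),100): print(c,a,b, onz(p,c,t[2]-.0100+.048)-t)
"
```

```text
32.85 [0.6694 0.0397 0.1203] yaw -5.0 w 0.265 units [-7.43  0.79  0.01]
[319.4, 266.7] 938 [298, 247, 43, 36] [-0.0022015   0.00028052  0.038     ]
[12.6, 325.3] 1650 [0, 249, 40, 133] [-0.02435505  0.17537519  0.038     ]
```

Request:
drive_tool --commands "20 -0.5 0.05 0 0; 20 -0.9 0.1 0 0; 20 -1 0.11 0 0; 20 -1 0.11 0 0; 20 -1 0.11 0 0; 20 -1 0.11 0 0; 20 -0.9 0.1 0 0; 20 -0.6 0.07 0 0"

```text
time: 33.85
tool_pos: [0.4602, 0.035, 0.1204]
tool_rot: [-0.0, 0.999, -0.044, 0.0]
contact_force: [0.3, 0.1, -0.4]
gripper_width: 0.267
```

Request:
drive_tool --commands "20 -0.5 0.03 0.2 0; 20 0 0 0.6 0; 20 0 0 0.7 0; 20 0 0 0.4 0; 20 0 0 0 0; 20 0 0 0 0; 20 0 0 0 0; 20 0 0 0 0"

```text
time: 34.85
tool_pos: [0.4467, 0.0354, 0.064]
tool_rot: [0.0, 0.999, -0.044, 0.001]
contact_force: [1.0, 0.3, -0.5]
gripper_width: 0.269
```

```bash
python3 -c "
from h import *
units(.4462,.0355,.0228)
"
```

```text
34.85 [0.4467 0.0354 0.064 ] yaw -5.0 w 0.269 units [-0.02 -0.    1.37]
```

Request:
drive_tool --commands "20 -0.02 0 0.4 0; 20 0 0 0.35 0; 20 0 0 0.25 0; 20 0 0 0.17 0; 20 0 0 0.12 0; 20 0 0 0.08 0; 20 0 0 0 0; 20 0 0 0 0"

```text
time: 35.85
tool_pos: [0.4459, 0.0355, 0.0224]
tool_rot: [0.0, 0.999, -0.044, 0.0]
contact_force: [0.3, 1.1, 0.7]
gripper_width: 0.267
```

Request:
drive_tool --commands "30 0 0 0 0; 36 0 0 0 0; 42 0 0 0 0; 45 0 0 0 0; 45 0 0 -0.3 0; 45 0 0 -0.8 0; 45 0 0 -1 0; 45 0 0 -1 0"

```text
time: 36.85
tool_pos: [0.4456, 0.0355, 0.1167]
tool_rot: [-0.0, 0.999, -0.044, 0.0]
contact_force: [-0.2, -0.6, 0.6]
gripper_width: 0.529
```

Request:
drive_tool --commands "45 0 0 -1 0; 45 0 0 -1 0; 45 0 0.5 -0.5 0; 45 -0.5 1 0 0; 45 -0.5 1 0 0; 45 0 1 0 0; 45 0 1 0 0; 45 0 1 0 0"

```text
time: 37.85
tool_pos: [0.4005, -0.1279, 0.1898]
tool_rot: [0.0, 0.999, -0.044, -0.0]
contact_force: [-0.3, 0.4, -0.2]
gripper_width: 0.527
```

```bash
python3 -c "
from h import *
P={'white':(.4788,.2489),'yellow':(.4675,.1778),'red':(.4564,.1067),'navy':(.4453,.0355)}
fr={}
for n in('top','side','wrist'):
  p=manip.camera_params(n);im=manip.grab_frame(n);fr[n]=im
  cv2.imwrite(f'pics/end_{n}.png',im[:,:,::-1])
  for k in P:
    for c,a,b in blobs(mask(im,k),12):
      X=onz(p,c,.06)
      if np.hypot(*(X[:2]-P[k]))<.025: print(n,k,c,a,X.round(4),'off',((X[:2]-P[k])*1e3).round(1))
a=cv2.resize(fr['top'][120:260,195:345],None,fx=2.6,fy=2.6,interpolation=2);b=cv2.resize(fr['side'][200:340,230:400],None,fx=2.3,fy=2.6,interpolation=2)
cv2.imwrite('pics/end.png',np.hstack([a,b])[:,:,::-1]); print(a.shape,manip.state()['time'])
"
```

```text
top white [234.3, 206.9] 176 [0.477  0.2439 0.06  ] off [-1.8 -5. ]
top yellow [258.4, 211.0] 39 [0.4674 0.1776 0.06  ] off [-0.1 -0.2]
top red [283.2, 215.8] 44 [0.4559 0.1095 0.06  ] off [-0.5  2.8]
top navy [310.0, 220.7] 40 [0.4443 0.0362 0.06  ] off [-1.   0.7]
side yellow [315.3, 249.5] 43 [0.4674 0.1771 0.06  ] off [-0.1 -0.7]
side red [334.2, 233.3] 46 [0.456  0.1071 0.06  ] off [-0.4  0.4]
side navy [351.3, 218.4] 28 [0.4449 0.035  0.06  ] off [-0.4 -0.5]
wrist red [115.1, 148.8] 208 [0.4593 0.0836 0.06  ] off [  2.9 -23.1]
wrist red [93.4, 154.9] 300 [0.455  0.1087 0.06  ] off [-1.4  2. ]
(364, 390, 3) 38.0
```

View pics/end.png

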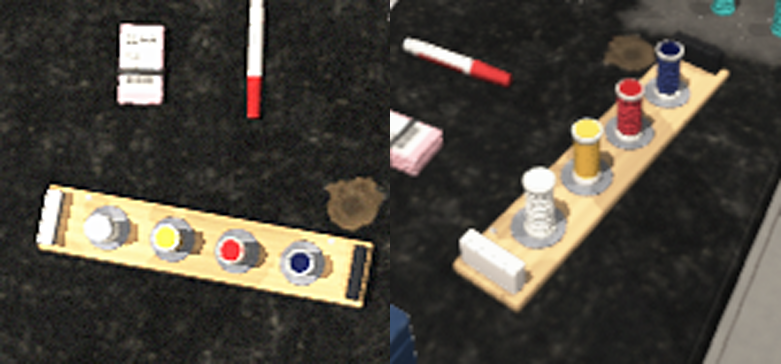

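The final pictures show all four spools upright on their pads, in order from the white block to the black, with the gripper well away.

```bash
python3 -c "
from plant import manip
print(manip.job_done())"
```

```text
the job is handed in; nothing more can be done
None
```

All four spools stand upright on the pads in the order white, yellow, red, navy, starting from the white end block. Each was gripped, moved, set down and released in turn. I handed the job in at about 38 s, with the gripper open and clear of everything.

- **Placement:** In the last top and side pictures, yellow, red and navy lie within about 3 mm of their pad centres. The top and side cameras differ by up to about 2.5 mm on red.
- **White:** Its colour mask ran into the pad in the top view and gave an unreliable 5 mm offset. The side-view mask found nothing. I relied on the release pose, which was within 1 mm of the pad centre, and on the pictures, which show it upright and central.
- **Surroundings:** Wrist forces stayed within about 2 N in every reading. The turquoise look-alikes were not touched, and I saw nothing knocked over or moved.

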